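# Find the gripping socket and tap a tapered anvil stake home

## Task

Of the two look-alike sockets in the leaning bench holder, one still grips and the other has gone slack: find by trying which one grips the taper of the flat-topped steel stake with the blue band from the yellow rack, and leave the stake standing in that one, not pushed home, and let go. Then tap it with the white mallet, two taps or more and lifting off between taps, until its flange is fully home on the holder's face. Finally stand the mallet on its face on the open bench away from the holder, and leave everything else where it is.

Things in the scene. Friction and masses are not known exactly. Their poses are not given: they have to be found in the camera images.
- stake: The work: polished steel anvil stake with a blue band, about 280 g. Head: plain round column 28 across, from 6 to 40 above the origin, flat top; shank: round taper below the flange, 45 long, 24 across at the flange and 13 at the tip; flange 42 across and 6 thick. Origin: centre of the flange's underside (the shoulder), z up its axis, shank towards -z. It starts upright in one of the rack's three holes, flange resting on the rack's top.
- stake_top (a point): Centre of the stake's flat top, 40 above the stake's origin along its axis: where the mallet strikes.
- holder: Bench holder fixed to the bench: dark steel foot 130 (x) x 200 (y) x 14 mm under a green block 66 x 166, 62 deep, that leans towards the foot's -x; in its upper face two sockets, 100 apart, that look the same. Origin: centre of the foot's underside, z up. Only trying tells the gripping socket from the slack one; it differs from time to time.
- socket_left (a point): Centre of the mouth of the socket on the holder's +y side, in the block's upper face, 50 from the block's middle. z points out of the socket along its axis, leaning 20 degrees from vertical to the holder's -x (roughly towards the robot); y is level, as the holder's. In the 38 square mouth four steel spring jaws form a tapered seat 21 across at the top that matches the shank.
- socket_right (a point): The same for the socket on the holder's -y side. In the gripping socket a stake stops about 12 above home; driving it on takes 4 to 9 N at first, 13 to 23 N near home, then the flange meets the face and it stops dead; the taper is self-locking and stays where driven. In the slack one the jaws yield to under 1 N and it sinks home by its own weight.
- mallet: Small mallet, 300 g, standing on its striking face: white round head 36 across and 62 tall, with a round wooden handle 14 thick that sticks out level from the head, towards the mallet's -x, its middle 36 above the face and its end 117 from the head's axis. Origin: centre of the lower, striking face, z up through the head. The head can be gripped from above with the fingers either side of the handle, i.e. closing along the mallet's y.
- rack: Fixed yellow block 220 (its x) x 66 (its y) x 55 tall with three holes 27 across in a row along its x, 70 apart, the middle one at its centre. Origin: centre of the underside.
- dome_stake: Bystander: brass stake with a small domed head 28 across, its top 38 above the origin, in the rack; shank: round taper below the flange, 45 long, 24 across at the flange and 13 at the tip; flange 42 across and 6 thick. Origin: centre of the flange's underside (the shoulder), z up its axis, shank towards -z.
- cone_stake: Bystander: dark steel stake with a pointed head 26 across at the foot, its tip 37 above the origin, in the rack; shank: round taper below the flange, 45 long, 24 across at the flange and 13 at the tip; flange 42 across and 6 thick. Origin: centre of the flange's underside (the shoulder), z up its axis, shank towards -z.
- loupe: Bystander: black eyeglass loupe, 42 across and 36 tall, standing on the bench. Origin: centre of the underside.
- jar: Bystander: clear parts jar with white cap, 48 across and 35 tall. Origin: centre of the underside.
Not all that is in view belongs to the job. What is shaped like the stake but green or pink is not meant.

How it is judged:
By the outcome, as a careful person would: the job done as asked, in the order asked, and still so for the second after the job is handed in, with the robot touching nothing.
It also fails if it takes over 56 s, if anything falls off the work surface, if the arm or the gripper's body presses on something with over 40 N, if the wrist force passes 120 N, or if a joint passes its speed limit or range.

## Robot

A 6-joint arm with a two-finger parallel gripper is mounted at the origin on the work surface. World frame = base frame: x ahead of the robot, y to its left, z up, the work surface at z = 0. Lengths are in mm, angles in rad, forces in N, time in s.
With the tool pointing down it reaches from about 150 to 775 mm from the base axis. Payload 6.1 kg.
Tool frame: the origin (TCP) lies between the finger pads; the fingertips stand 19 mm ahead of it and the grasp point (between the pads) is the TCP (manip.tip_extent is the distance from the TCP to the fingertips, in mm); z points along the fingers, y is the direction in which the jaws open and shut (so a half turn about z gives the same grasp; the last joint's range is limited). The gripper opens to 85 mm and grips with 20 to 120 N. Pads are 22 mm wide; open, the fingers measure 114 mm over their backs; the gripper's body (76 mm by 85 mm) begins 54 mm behind the grasp point. The pads swing forward as they close: fully open they stand 13 mm farther back than shut.
Start: joints at [-1.288, 0.126, -0.04, 1.405, 0, 1.571], TCP at [146.493, -504.131, 250.295] pointing down, gripper open.
Joint ranges: [-2.72, 2.72], [-0.95, 1.95], [-1.27, 1.35], [-1.78, 2.02], [-1.46, 1.47], [-3.14, 3.14]. Speed limits (rad/s): [2.39, 2.39, 3.01, 3.14, 3.14, 3.14].

## Interface

Orientations are given as a unit quaternion [x, y, z, w].
In Python, from cell import manip, get_image, get_calibration gives the robot as it stands.
- The arm moves only by the tool send_rows, never from a script. Its argument "steps" is one flat list of numbers, 5 for each row, row after row: the shift along the tool's x, y, z each as a share of 250 mm, from -1 to 1, then the turn about the tool's z as a share of 0.5 rad, from -1 to 1, then the closure in counts, from 0 (fully open) to 255 (shut). In form: [x, y, z, spin, grip, x, y, z, spin, grip, ...]. A call has 1 to 20 rows; each row shifts and turns the commanded pose from where the row before left it, along the tool's axes as they then stand; what a row does not reach is not made up. A row lasts 1/12 s, in which the tool goes at most 41.7 mm and 7.16 degrees, less where a joint would pass 70% of its speed; a pose out of reach is approached as far as the arm can. A call with a number of a shift or a turn outside -1 to 1 is refused whole. A call with a gripper value outside its range is refused whole. The fingers move at their own pace and stop on an object; "grip_force" is the grip in N (left out, the last holds). Time passes only in rows, so rows that do not move let the fingers close. It gives the time, the measured TCP pose, the force and the opening at its end, in the units of the state.
- manip.observe(): the state, without advancing time (a new reading comes with each control period).
- get_image(name): name is "scene" or "top" or "wrist"; returns (picture, depth): 400x640x3 uint8, blue, green, red; 400x640 float32, mm along the optical axis (not along the pixel's ray), 0 where there is no reading.
- get_calibration(name): a dict with "mtx" (3x3 intrinsics, pixels), "k1" (the pictures are not rectified: a ray, as slopes to the right and down, at radius r is drawn at 1 + k1 r^2 times it, then the intrinsics apply), "eye" and "rotation" of the camera in the world. Camera axes: x right, y up, looking along -z (the intrinsics and any distortion apply to the point x, -y, -z); pixel columns grow to the right and rows downward; lengths in mm; the calibration is good to about 2 mm. A picture is of the moment at which its call begins: read the wrist's pose just before it. get_calibration takes no time and is no camera call; for the wrist camera it gives the pose at the moment of the call.
- manip.hand_in(): hands the job in, once; it reports no verdict.
The state is a dict: "clock": time; "joint_pos": joint angles; "joint_vel": joint speeds; "effort": joint torques, N m; "tool_pos": TCP position; "orientation": TCP orientation; "ft_force": force on the tool from outside, world axes, zero at the start; "moment": the same for the moment, N m; "finger_gap": finger opening in mm.
Only numpy, scipy, OpenCV 4.12 (cv2) and the standard library are available. Lean on these libraries where they do the work, as an engineer would, in place of code of your own. Each camera call takes 0.05 s, during which the arm holds its last target.

## Working session

There is one attempt and no reset: what is moved stays moved. The work goes in short steps, Python scripts to look and compute and a tool call to move; the robot and the scene stay as the last step left them, time stands still between calls to the robot, and variables do not carry over. Pictures are saved under pics/ and viewed, and the job is handed in when it is done.

Besides the shell and the picture viewer there is one more tool, called after ">>>" by a JSON object that holds its "name" and its "arguments", one argument or row to a line. send_rows: Moves the arm, as the interface text tells. Its arguments: {"type":"object","properties":{"steps":{"type":"array"},"grip_force":{"type":"number"}},"required":["steps"]}

```bash
ls; mkdir -p pics; python3 - <<'E'
from cell import manip,get_image,get_calibration
import cv2,numpy as np
print(manip.observe())
for n in("scene","top"):
    im,d=get_image(n); cv2.imwrite(f"pics/{n}0.png",im); np.savez(f"{n}0.npz",im=im,d=d)
    c=get_calibration(n); print(n,c)
print(get_calibration("wrist"))
E
```

```text
pics
{'clock': 0.0, 'joint_pos': array([-1.28800330e+00,  1.26373415e-01, -4.06067056e-02,  1.40538520e+00,
        1.00660299e-05,  1.57080714e+00]), 'joint_vel': array([-0.00157487,  0.00260055, -0.00044261,  0.00042053,  0.00100764,
        0.00072414]), 'effort': array([-5.53880964e-04, -4.35917616e+01,  3.52921557e+01,  1.70426880e-02,
       -1.36593753e-04,  3.57494407e-06]), 'tool_pos': array([ 146.39431095, -503.7891048 ,  249.5324876 ]), 'orientation': array([ 9.90020615e-01,  1.40920428e-01, -1.05577193e-04, -7.77375726e-04]), 'ft_force': array([ 0.04321962, -0.16804422,  0.39078963]), 'moment': array([-0.05440919,  0.07738133,  0.02918672]), 'finger_gap': 85.0602576446304}
scene {'mtx': array([[370.37524071,   0.        , 322.74611192],
       [  0.        , 370.37524071, 190.29032568],
       [  0.        ,   0.        ,   1.        ]]), 'k1': -0.050472728718954654, 'eye': array([950.72222418, 412.8937235 , 687.84543926]), 'rotation': array([0.11579976, 0.33985568, 0.87537537, 0.32373831])}
top {'mtx': array([[383.06423632,   0.        , 316.9855419 ],
       [  0.        , 383.06423632, 191.95478926],
       [  0.        ,   0.        ,   1.        ]]), 'k1': -0.06976841313905074, 'eye': array([538.30455325, -20.05415097, 953.82947019]), 'rotation': array([-0.03440741,  0.01266546,  0.71696208, -0.69614732])}
{'mtx': array([[288.9279969 ,   0.        , 322.07734369],
       [  0.        , 288.9279969 , 205.10247678],
       [  0.        ,   0.        ,   1.        ]]), 'k1': -0.019555499333359146, 'eye': array([ 215.42440416, -484.04531431,  374.55225229]), 'rotation': array([-0.11289498,  0.08552176, -0.59387746,  0.79199136])}
```

View pics/scene0.png

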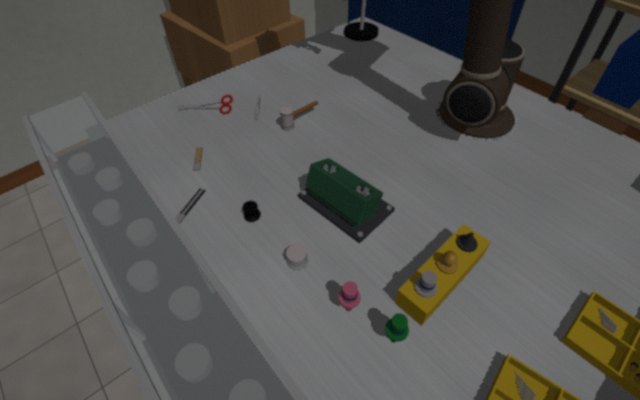

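View pics/top0.png

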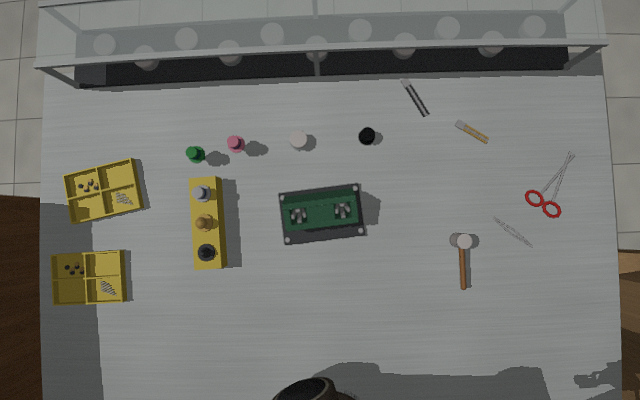

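```bash
cat > h.py <<'E'
import numpy as np,cv2
from scipy.spatial.transform import Rotation as R
from cell import manip,get_image,get_calibration
def ray(c,u,v):
    x=(u-c['mtx'][0,2])/c['mtx'][0,0]; y=(v-c['mtx'][1,2])/c['mtx'][1,1]
    p=np.array([x,y]); q=p.copy()
    for _ in range(20): q=p/(1+c['k1']*(q@q))
    d=R.from_quat(c['rotation']).apply([q[0],-q[1],-1.0])
    return np.array(c['eye']),d   # d has unit depth along the optical axis
def plane(c,u,v,z):
    e,d=ray(c,u,v); return e+d*(z-e[2])/d[2]
def deep(c,u,v,dep):
    e,d=ray(c,u,v); return e+d*dep
def tri(c1,p1,c2,p2):
    e1,d1=ray(c1,*p1); e2,d2=ray(c2,*p2); d1=d1/np.linalg.norm(d1); d2=d2/np.linalg.norm(d2)
    s=np.linalg.lstsq(np.c_[d1,-d2],e2-e1,rcond=None)[0]
    a=e1+d1*s[0]; b=e2+d2*s[1]; return (a+b)/2,np.linalg.norm(a-b)
def proj(c,P):
    p=R.from_quat(c['rotation']).inv().apply(np.array(P,float)-c['eye'])
    q=np.array([p[0],-p[1]])/-p[2]; q=q*(1+c['k1']*(q@q))
    return q*[c['mtx'][0,0],c['mtx'][1,1]]+c['mtx'][:2,2]
def load(n):
    z=np.load(n); return z['im'],z['d']
def crop(im,x0,y0,x1,y1,f,name):
    cv2.imwrite(name,cv2.resize(im[y0:y1,x0:x1],None,fx=f,fy=f,interpolation=cv2.INTER_CUBIC))
E
python3 - <<'E'
from h import *
s,_=load('scene0.npz');t,_=load('top0.npz')
crop(s,390,220,500,320,5,'pics/s_rack.png')
a=cv2.resize(t[170:275,180:245],None,fx=5,fy=5,interpolation=cv2.INTER_CUBIC)
b=cv2.resize(t[175:250,270:375],None,fx=4,fy=4,interpolation=cv2.INTER_CUBIC)
o=np.zeros((530,760,3),np.uint8);o[:a.shape[0],:a.shape[1]]=a;o[:b.shape[0],330:330+b.shape[1]]=b
cv2.imwrite('pics/t_crop.png',o)
crop(s,290,145,400,240,6,'pics/s_hold.png')
E
```

```text
(no output)
```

View pics/s_rack.png

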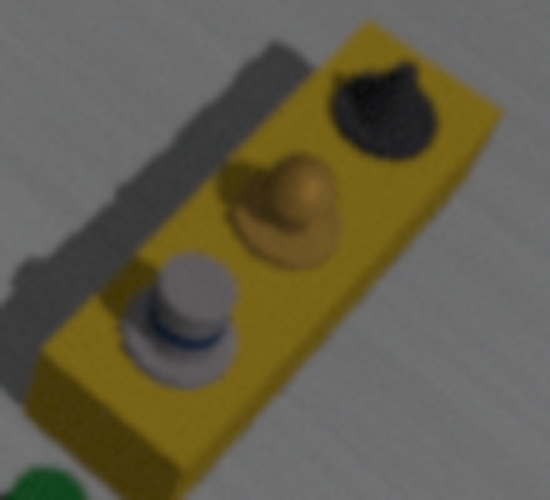

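View pics/t_crop.png

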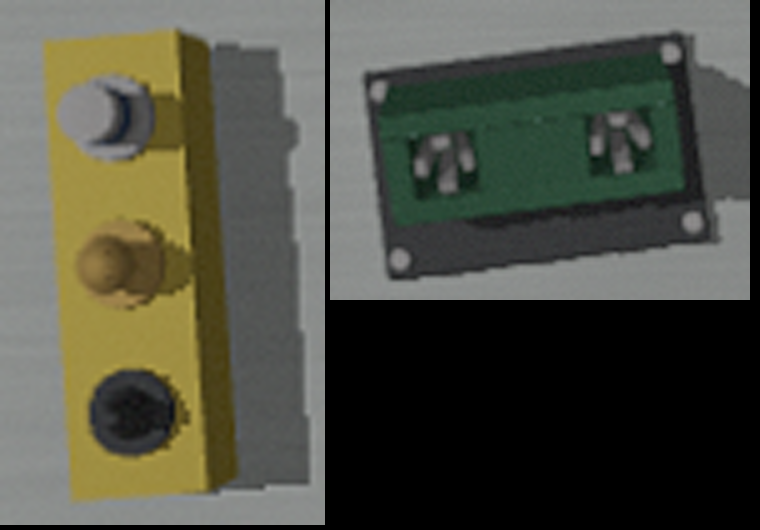

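View pics/s_hold.png

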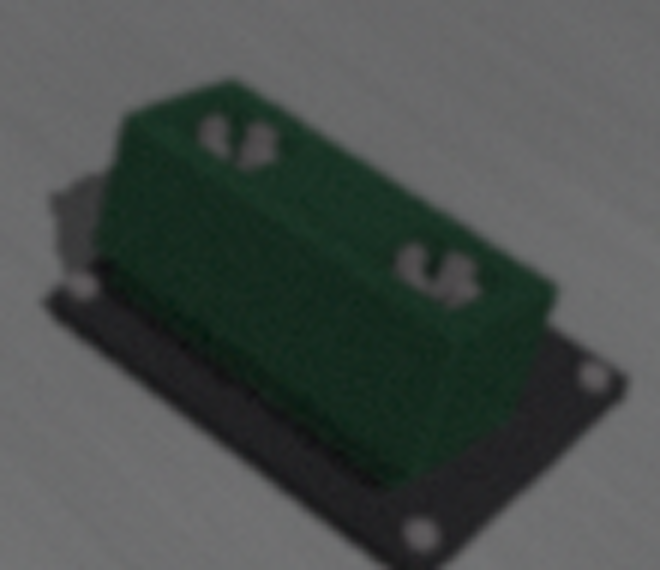

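```bash
python3 - <<'E'
from h import *
s,ds=load('scene0.npz');t,dt=load('top0.npz')
cs=get_calibration('scene');ct=get_calibration('top')
print('stake top',tri(ct,(180+91.5/5,170+111/5),cs,(390+199/5,220+287/5)))
print('mid depth',deep(ct,198,192,dt[192,198]),deep(cs,430,277,ds[277,430]))
def comps(im,m,lab):
    n,l,st,c=cv2.connectedComponentsWithStats(m.astype(np.uint8))
    for i in range(1,n):
        if st[i,4]>40: print(lab,st[i],c[i].round(1))
ht=cv2.cvtColor(t,cv2.COLOR_BGR2HSV);hs=cv2.cvtColor(s,cv2.COLOR_BGR2HSV)
for n,h in(('top',ht),('scene',hs)):
    comps(None,(h[...,0]>55)&(h[...,0]<90)&(h[...,1]>90),n+' green')
    comps(None,(h[...,0]>18)&(h[...,0]<35)&(h[...,1]>120),n+' yellow')
# holder rivets in top view: on foot z=14
for p in((378,92),(672,52),(400,260),(693,222)):
    u=270+(p[0]-330)/4;v=175+p[1]/4
    print('rivet',u,v,plane(ct,u,v,14).round(1))
for p in((82,287),(594,376),(421,533)):
    u=290+p[0]/6;v=145+p[1]/6
    print('rivet s',u,v,plane(cs,u,v,14).round(1))
# depth of sockets/holder face
for u,v in((312,212),(320,209),(330,212)):
    print('face',deep(ct,u,v,dt[v,u]).round(1))
crop(t,440,220,490,300,6,'pics/t_mal.png');crop(s,270,90,330,140,8,'pics/s_mal.png')
E
```

```text
stake top (array([602.91815818, 279.98049187,  90.37674127]), np.float64(3.6397236282558527))
mid depth [604.17409193 277.59297957  95.01506291] [603.21765653 281.94427173  94.7819462 ]
top green [186 146  19  17 224] [195.  153.7]
top green [ 283  189   76   42 2072] [320.  209.2]
top yellow [463 129  23  14  42] [474.5 135.8]
top yellow [  63  158   81   66 3589] [102.3 190.5]
top yellow [ 189  176   38   94 2460] [208.5 223.3]
top yellow [  50  250   77   56 3612] [ 87.8 277.3]
scene green [ 306  159   76   67 2635] [342.3 192.6]
scene green [385 314  24  28 458] [396.9 327.5]
scene yellow [ 395  225   95  100 3262] [440.8 274.5]
scene yellow [ 562  292   78  108 4559] [607.7 341.5]
scene yellow [ 486  355   94   45 1958] [524.  383.3]
rivet 282.0 198.0 [589.1  94.7  14. ]
rivet 355.5 188.0 [608.3 -86.9  14. ]
rivet 287.5 240.0 [485.7  83.6  14. ]
rivet 360.75 230.5 [504.  -96.1  14. ]
rivet s 303.6666666666667 192.83333333333334 [607.3 -83.5  14. ]
rivet s 389.0 207.66666666666666 [485.2  84.9  14. ]
rivet s 360.1666666666667 233.83333333333331 [588.3  94.4  14. ]
face [551.3  18.   96.1]
face [ 5.575e+02 -1.000e-01  9.290e+01]
face [550.2 -22.3  91. ]
```

View pics/t_mal.png

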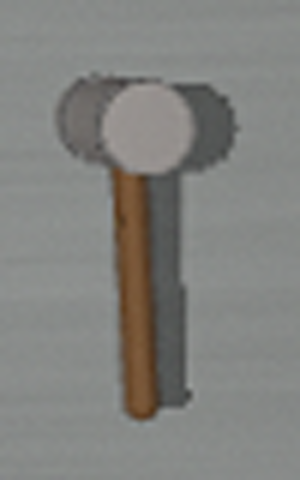

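View pics/s_mal.png

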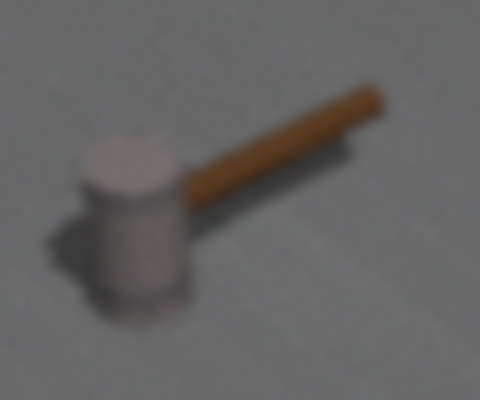

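```bash
python3 - <<'E'
from h import *
s,ds=load('scene0.npz');t,dt=load('top0.npz')
cs=get_calibration('scene');ct=get_calibration('top')
L=tri(ct,(298.4,216.8),cs,(363.2,190.5)); Rr=tri(ct,(342.8,210.7),cs,(330.2,168.5))
print(L,Rr, L[0]-Rr[0], np.linalg.norm(L[0]-Rr[0]))
# plane fit on the face
for n,im,d,c,box in(('top',t,dt,ct,(286,200,368,230)),('scene',s,ds,cs,(306,159,382,215))):
    h=cv2.cvtColor(im,cv2.COLOR_BGR2HSV)
    g=(h[...,0]>55)&(h[...,0]<90)&(h[...,1]>90)
    P=[deep(c,u,v,d[v,u]) for v in range(box[1],box[3]) for u in range(box[0],box[2]) if g[v,u] and d[v,u]>0]
    P=np.array(P); best=None
    rng=np.random.default_rng(0)
    for _ in range(800):
        a=P[rng.choice(len(P),3,replace=False)]; nn=np.cross(a[1]-a[0],a[2]-a[0])
        if np.linalg.norm(nn)<100: continue
        nn/=np.linalg.norm(nn); nn*=np.sign(nn[2])
        if nn[2]<0.85: continue
        k=abs((P-a[0])@nn)<2.0
        if best is None or k.sum()>best.sum(): best=k
    Q=P[best]; m=Q.mean(0); nn=np.linalg.svd(Q-m)[2][2]; nn*=np.sign(nn[2])
    print(n,len(Q),'mean',m.round(1),'n',nn.round(3),'tilt',np.degrees(np.arccos(nn[2])),'z range',Q[:,2].min(),Q[:,2].max())
    for name,(u,v) in (('L',(298.4,216.8) if n=='top' else (363.2,190.5)),('R',(342.8,210.7) if n=='top' else (330.2,168.5))):
        e,dd=ray(c,u,v); print(name,(e+dd*((m-e)@nn)/(dd@nn)).round(1))
# stake, mallet
for z in (95,): print('stake top plane',plane(ct,198.3,192.2,z),plane(cs,429.8,277.4,z))
mt=(440+149/6,220+128/6); ms=(270+132/8,90+165/8)
print('mallet top',tri(ct,mt,cs,ms),plane(ct,*mt,62),plane(cs,*ms,62))
ht=(440+141/6,220+412/6); hs=(270+375/8,90+100/8)
print('handle end',tri(ct,ht,cs,hs),plane(ct,*ht,36),plane(cs,*hs,36))
E
```

```text
(array([541.46048275,  49.57850651,  85.67693968]), np.float64(0.006542821638036163)) (array([551.51479373, -50.55675179,  85.42116059]), np.float64(2.3071430575170004)) [-10.05431099 100.1352583    0.25577909] 100.63908061221703
top 1063 mean [547.3   0.8  91.3] n [-0.337 -0.034  0.941] tilt 19.81991536875346 z range 79.59774480930196 104.7987670854327
L [541.4  49.2  91. ]
R [552.3 -51.1  91.2]
scene 745 mean [552.2   6.5  92.7] n [-0.338 -0.035  0.94 ] tilt 19.88495772173878 z range 79.42902071903211 103.56123906001767
L [545.9  53.5  92.2]
R [555.  -44.8  91.8]
stake top plane [603.69551784 276.89930746  95.        ] [604.2403549  282.26717032  95.        ]
mallet top (array([ 472.02954807, -333.10620495,   57.22727197]), np.float64(2.4782544217434763)) [ 473.30438235 -332.28562151   62.        ] [ 474.87170655 -326.44796944   62.        ]
handle end (array([ 358.42521104, -334.2166428 ,   32.04421754]), np.float64(1.5013890654878885)) [ 359.74180254 -333.38451867   36.        ] [ 361.4973142  -329.14650787   36.        ]
```

>>> {"name": "send_rows", "arguments": {
  "steps": [0.094, -0.129, 0, 0.18, 0, 0.094, -0.129, 0, 0.18, 0, 0.094, -0.129, 0, 0, 0, 0.094, -0.129, 0, 0, 0, 0.094, -0.129, 0, 0, 0, 0.094, -0.129, 0, 0, 0, 0.094, -0.129, 0, 0, 0, 0.094, -0.129, 0, 0, 0, 0.094, -0.129, 0, 0, 0, 0.094, -0.129, 0, 0, 0, 0.094, -0.129, 0, 0, 0, 0.094, -0.129, 0, 0, 0, 0.094, -0.129, 0, 0, 0, 0.094, -0.129, 0, 0, 0]
}}

```text
clock: 1.27
tool_pos: [418.0, -14.5, 250.2]
orientation: [0.999, 0.052, 0.0, 0.0]
ft_force: [1.0, -1.2, -0.2]
finger_gap: 85.3
```

```bash
cat >> h.py <<'E'
def st():
    o=manip.observe(); r=R.from_quat(o['orientation']); x=r.apply([1,0,0]); z=r.apply([0,0,1])
    print('t %.2f'%o['clock'],'pos',o['tool_pos'].round(1),'yaw %.2f'%np.degrees(np.arctan2(x[1],x[0])),'z',z.round(3),'F',o['ft_force'].round(1),'gap %.1f'%o['finger_gap'],'j',o['joint_pos'].round(2))
    return o
def go(P,o=None):
    o=o or manip.observe(); r=R.from_quat(o['orientation'])
    d=r.inv().apply(np.array(P,float)-o['tool_pos']); print('tool shift mm',d.round(1),'shares',(d/250).round(4),'rows',np.linalg.norm(d)/40)
def wrist(name):
    o=st(); c=get_calibration('wrist'); im,d=get_image('wrist'); cv2.imwrite('pics/%s.png'%name,im); np.savez(name+'.npz',im=im,d=d,o=np.array([o['tool_pos']]))
    import pickle; pickle.dump(c,open(name+'.pkl','wb')); return im,d,c
def cal(name):
    import pickle; return pickle.load(open(name+'.pkl','rb'))
E
python3 -c "
from h import *
im,d,c=wrist('w1'); go((604,279.5,150))
print(c['eye'],R.from_quat(c['rotation']).apply([0,0,-1]))"
```

```text
t 1.27 pos [418.  -14.5 250.2] yaw 5.92 z [ 0. -0. -1.] F [ 1.  -1.2 -0.2] gap 85.3 j [-0.03 -0.08 -0.25  1.4  -0.    3.  ]
tool shift mm [ 212.9 -267.1  101.1] shares [ 0.8515 -1.0685  0.4042] rows 8.904878386415954
[489.46545551  -7.00014005 375.15163064] [-0.27878951 -0.02946864 -0.9599    ]
```

View pics/w1.png

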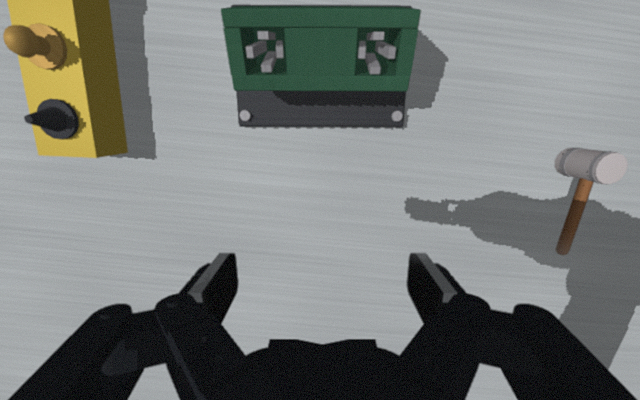

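```bash
python3 - <<'E'
from h import *
im,d=load('w1.npz'); c=cal('w1'); ct=get_calibration('top')
crop(im,215,0,425,130,3.7,'pics/w1h.png')
n=np.array([-np.sin(np.radians(20))*np.cos(np.radians(5.9)),-np.sin(np.radians(20))*np.sin(np.radians(5.9)),np.cos(np.radians(20))])
for nm,a,b in(('L',(265,50.5),(298.4,216.8)),('R',(377,51),(342.8,210.7))): print(nm,tri(c,a,ct,b),plane(c,*a,90))
for a in((245,117),(397,116)): print('rivet',plane(c,*a,14))
g=cv2.cvtColor(im,cv2.COLOR_BGR2HSV); k=(g[...,0]>55)&(g[...,0]<90)&(g[...,1]>90)
P=np.array([deep(c,u,v,d[v,u]) for v in range(32,86) for u in range(238,408,2) if k[v,u] and d[v,u]>0])
q=(P-[547,0,91])@n; print('offset along n of face from z91 pt', np.percentile(q,[10,50,90]))
for r in range(26):
    y=5.92+r*np.degrees(.1208); y=np.radians(y)
    w=np.array([7.15,11.3]); print('%.3f, %.3f, 0, -0.2416, 0,'%((w@[np.cos(y),np.sin(y)])/250,(w@[np.sin(y),-np.cos(y)])/250),end=' ')
E
```

```text
L (array([541.66598194,  47.70426854, 103.64142799]), np.float64(1.0260309895062634)) [544.56875001  49.99102431  90.        ]
R (array([552.76523936, -49.91540116,  95.51473215]), np.float64(2.412128217674291)) [554.58718753 -49.6734129   90.        ]
rivet [484.42883397  85.29450202  14.        ]
rivet [504.52716387 -95.79816586  14.        ]
offset along n of face from z91 pt [-38.18373951   1.68832945   2.84944162]
0.033, -0.042, 0, -0.2416, 0, 0.038, -0.038, 0, -0.2416, 0, 0.042, -0.033, 0, -0.2416, 0, 0.046, -0.028, 0, -0.2416, 0, 0.049, -0.022, 0, -0.2416, 0, 0.051, -0.016, 0, -0.2416, 0, 0.053, -0.009, 0, -0.2416, 0, 0.053, -0.003, 0, -0.2416, 0, 0.053, 0.003, 0, -0.2416, 0, 0.053, 0.010, 0, -0.2416, 0, 0.051, 0.016, 0, -0.2416, 0, 0.049, 0.022, 0, -0.2416, 0, 0.046, 0.028, 0, -0.2416, 0, 0.042, 0.033, 0, -0.2416, 0, 0.038, 0.038, 0, -0.2416, 0, 0.033, 0.042, 0, -0.2416, 0, 0.028, 0.046, 0, -0.2416, 0, 0.022, 0.049, 0, -0.2416, 0, 0.016, 0.051, 0, -0.2416, 0, 0.010, 0.053, 0, -0.2416, 0, 0.003, 0.053, 0, -0.2416, 0, -0.003, 0.053, 0, -0.2416, 0, -0.010, 0.053, 0, -0.2416, 0, -0.016, 0.051, 0, -0.2416, 0, -0.022, 0.049, 0, -0.2416, 0, -0.028, 0.046, 0, -0.2416, 0,
```

View pics/w1h.png

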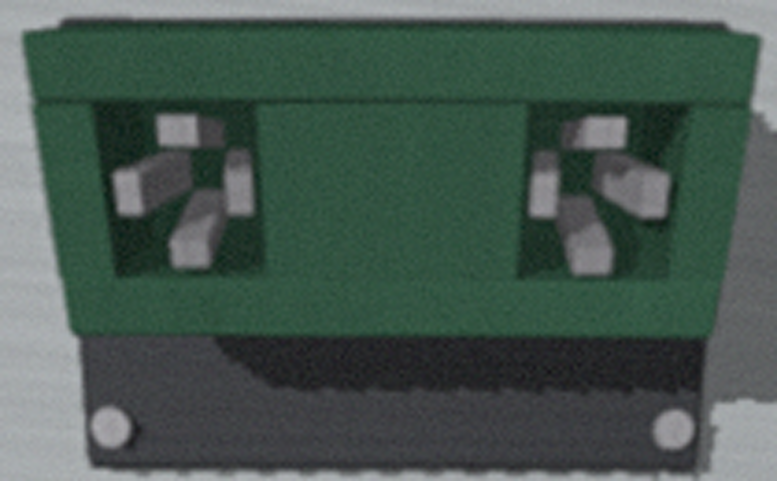

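>>> {"name": "send_rows", "arguments": {
  "steps": [0.033, -0.042, 0, -0.2416, 0, 0.038, -0.038, 0, -0.2416, 0, 0.042, -0.033, 0, -0.2416, 0, 0.046, -0.028, 0, -0.2416, 0, 0.049, -0.022, 0, -0.2416, 0, 0.051, -0.016, 0, -0.2416, 0, 0.053, -0.009, 0, -0.2416, 0, 0.053, -0.003, 0, -0.2416, 0, 0.053, 0.003, 0, -0.2416, 0, 0.053, 0.01, 0, -0.2416, 0, 0.051, 0.016, 0, -0.2416, 0, 0.049, 0.022, 0, -0.2416, 0, 0.046, 0.028, 0, -0.2416, 0, 0.042, 0.033, 0, -0.2416, 0, 0.038, 0.038, 0, -0.2416, 0, 0.033, 0.042, 0, -0.2416, 0, 0.028, 0.046, 0, -0.2416, 0, 0.022, 0.049, 0, -0.2416, 0, 0.016, 0.051, 0, -0.2416, 0, 0.01, 0.053, 0, -0.2416, 0]
}}

```text
clock: 2.98
tool_pos: [560.8, 210.6, 249.7]
orientation: [0.304, 0.953, -0.0, -0.0]
ft_force: [0.2, 0.6, -0.4]
finger_gap: 85.4
```

>>> {"name": "send_rows", "arguments": {
  "steps": [0.003, 0.053, 0, -0.2416, 0, -0.003, 0.053, 0, -0.2416, 0, -0.01, 0.053, 0, -0.2416, 0, -0.016, 0.051, 0, -0.2416, 0, -0.022, 0.049, 0.05, -0.2416, 0, -0.028, 0.046, 0.05, -0.2416, 0, 0, 0, 0, 0, 0]
}}

```text
clock: 3.57
tool_pos: [603.5, 279.2, 221.3]
orientation: [-0.053, 0.999, -0.001, -0.002]
ft_force: [0.0, 0.6, -1.7]
finger_gap: 85.4
```

```bash
python3 -c "
from h import *
im,d,c=wrist('w2'); go((604,279.5,130))
print(proj(c,(604,279.5,95)),proj(c,(542,50,91)))"
```

```text
t 3.57 pos [603.5 279.2 221.3] yaw -173.89 z [-0.004 -0.002 -1.   ] F [ 0.   0.6 -1.7] gap 85.4 j [0.43 0.4  0.26 1.43 0.   0.33]
tool shift mm [-1.4  1.3 92.7] shares [-0.0057  0.0051  0.3709] rows 2.318808100039626
[322.47588953 203.38231183] [ 62.62300194 104.55630382]
```

View pics/w2.png

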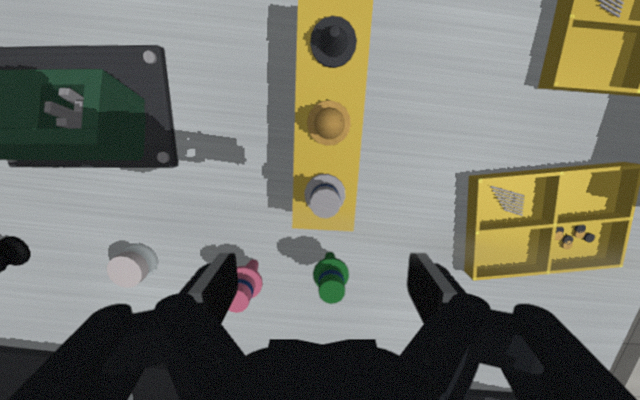

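```bash
python3 -c "
from h import *
im,d=load('w2.npz');c=cal('w2')
crop(im,290,160,370,240,7,'pics/w2s.png')
s=cv2.resize(im[160:240,290:370],None,fx=1,fy=1)
ct=get_calibration('top');cs=get_calibration('scene')
for p in((325,198),): print(plane(c,*p,95),d[198,325],deep(c,*p,d[198,325]),tri(c,p,ct,(198.3,192.2)),tri(c,p,cs,(429.8,277.4)))
"
```

```text
[598.75769972 281.21510524  95.        ] 259.1165 [598.56874167 281.18786688  95.73460699] (array([604.16315459, 282.36865444,  77.51049908]), np.float64(2.017727761714815)) (array([600.47142373, 281.16435166,  88.68858906]), np.float64(0.5969805073307556))
```

View pics/w2s.png

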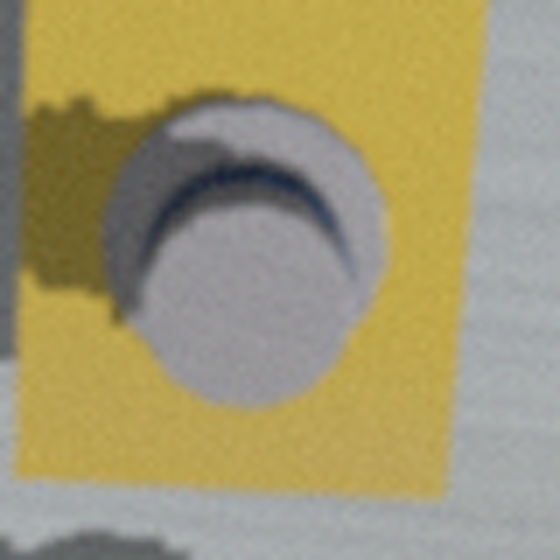

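>>> {"name": "send_rows", "arguments": {
  "steps": [0, 0.007, 0.14, 0, 0, 0, 0, 0.14, 0, 0, 0, 0, 0.14, 0, 60, 0, 0, 0.115, 0, 100, 0, 0, 0.01, 0, 140, 0, 0, 0, 0, 255, 0, 0, 0, 0, 255, 0, 0, 0, 0, 255, 0, 0, 0, 0, 255],
  "grip_force": 25
}}

```text
clock: 4.37
tool_pos: [604.4, 280.0, 91.3]
orientation: [-0.051, 0.999, 0.001, 0.001]
ft_force: [1.0, -0.2, -3.9]
finger_gap: 27.1
```

```bash
python3 -c "
from h import *
im,d,c=wrist('w3')"
```

```text
t 4.37 pos [604.4 280.   91.3] yaw -174.19 z [ 0.003  0.001 -1.   ] F [ 1.  -0.2 -3.9] gap 27.1 j [ 0.43  0.43  0.01  1.15 -0.    0.33]
```

View pics/w3.png

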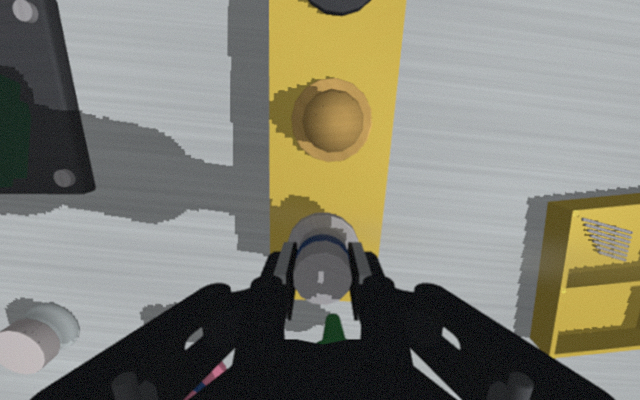

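>>> {"name": "send_rows", "arguments": {
  "steps": [0, 0, -0.03, 0, 255, 0, 0, -0.06, 0, 255, 0, 0, -0.042, 0, 255, 0, 0, 0, 0, 255, 0, 0, 0, 0, 255]
}}

```text
clock: 4.83
tool_pos: [604.1, 280.1, 123.4]
orientation: [-0.051, 0.999, 0.0, 0.001]
ft_force: [0.2, 0.2, -3.9]
finger_gap: 27.0
```

>>> {"name": "send_rows", "arguments": {
  "steps": [0.02, 0, 0, 0, 255, 0.02, 0, 0.003, 0, 255, 0.02, 0, 0.003, 0, 255, 0.02, 0, 0.003, 0, 255, 0.02, 0, 0.003, 0, 255, 0.018, 0, 0, 0, 255, 0, 0, 0, 0, 255, 0, 0, 0, 0, 255]
}}

```text
clock: 5.5
tool_pos: [573.5, 276.8, 119.1]
orientation: [-0.051, 0.999, 0.0, -0.0]
ft_force: [1.8, 1.3, 0.8]
finger_gap: 26.5
```

```bash
python3 -c "
from h import *
im,d,c=wrist('w4')
s,ds=get_image('scene'); crop(s,360,180,520,300,5,'pics/s4.png'); np.savez('s4.npz',im=s,d=ds)
"
```

```text
t 5.50 pos [573.5 276.8 119.1] yaw -174.14 z [-0.  0. -1.] F [1.8 1.3 0.8] gap 26.5 j [ 0.45  0.36 -0.02  1.18  0.    0.35]
```

View pics/s4.png

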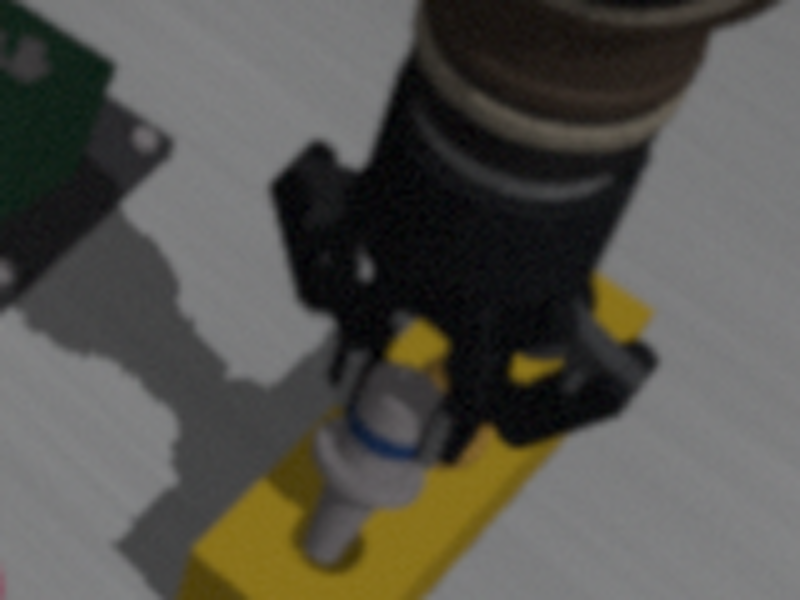

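View pics/w4.png

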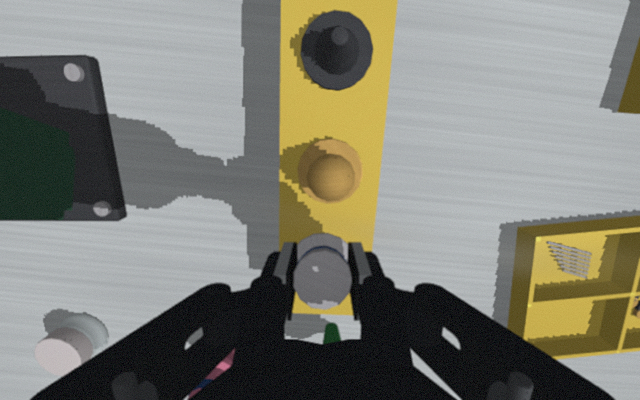

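```bash
python3 -c "
from h import *
cs=get_calibration('scene'); o=st(); r=R.from_quat(o['orientation']); yt=r.apply([0,1,0]); x=r.apply([1,0,0]); T=o['tool_pos']
def pp(c,u,v):
    e,d=ray(c,u,v); return e+d*((T-e)@yt)/(d@yt)
for p in((400,388),(380,445),(368,468),(345,500),(330,545)):
    q=pp(cs,360+p[0]/5,180+p[1]/5); print(p,'along tool x',((q-T)@x).round(1),'z',(q[2]-T[2]).round(1))
"
```

```text
t 5.60 pos [573.7 276.8 119. ] yaw -174.15 z [-0.001  0.    -1.   ] F [1.6 1.5 0.8] gap 26.8 j [ 0.45  0.36 -0.02  1.18  0.    0.35]
(400, 388) along tool x -9.2 z 13.9
(380, 445) along tool x -4.6 z -30.6
(368, 468) along tool x -7.8 z -43.2
(345, 500) along tool x -20.6 z -50.3
(330, 545) along tool x -16.1 z -92.2
```

```bash
cat >> h.py <<'E'
def topfit(name,u0,v0,rad,c=None):
    z=np.load(name+'.npz'); d=z['d']; im=z['im']; c=c or cal(name)
    P=np.array([deep(c,u,v,d[v,u]) for v in range(v0-rad,v0+rad+1) for u in range(u0-rad,u0+rad+1) if (u-u0)**2+(v-v0)**2<=rad*rad and d[v,u]>0])
    k=np.ones(len(P),bool)
    for _ in range(5):
        m=P[k].mean(0); n=np.linalg.svd(P[k]-m)[2][2]; n*=np.sign(n[2]); r=abs((P-m)@n); k=r<max(1.0,2*r[k].std())
    print('fit',k.sum(),len(P),'mean',m.round(1),'n',n.round(3),'tilt %.1f az %.1f'%(np.degrees(np.arccos(n[2])),np.degrees(np.arctan2(n[1],n[0]))),'rms %.2f'%r[k].std())
    return m,n
E
python3 -c "
from h import *
topfit('w3',322,278,14);topfit('w4',323,277,18)
a=cv2.imread('pics/w4.png');crop(a,270,220,380,330,6,'pics/w4c.png')
"
```

```text
fit 567 612 mean [604.1 280.1  96.7] n [ 0.032 -0.008  0.999] tilt 1.9 az -13.4 rms 0.26
fit 888 1003 mean [572.9 277.2 124. ] n [-0.323 -0.043  0.945] tilt 19.0 az -172.4 rms 0.27
```

View pics/w4c.png

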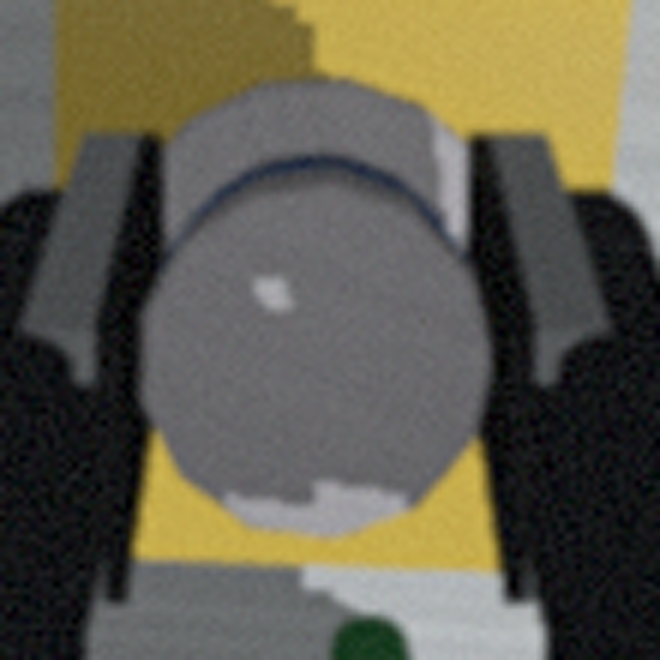

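>>> {"name": "send_rows", "arguments": {
  "steps": [0, 0, -0.06, 0, 255, 0, 0, -0.1, 0, 255, 0, 0, -0.12, 0, 255, 0.03, -0.06, 0, 0, 255, 0.06, -0.118, 0, 0, 255, 0.06, -0.12, 0, 0, 255, 0.06, -0.12, 0, 0, 255, 0.06, -0.12, 0, 0, 255, 0.04, -0.07, 0, 0, 255, 0.012, -0.03, 0, 0, 255, 0, 0, 0, 0, 255],
  "grip_force": 40
}}

```text
clock: 6.52
tool_pos: [508.7, 108.2, 188.3]
orientation: [-0.05, 0.999, -0.0, -0.002]
ft_force: [0.4, 0.2, -3.5]
finger_gap: 26.4
```

```bash
python3 -c "
from h import *
im,d,c=wrist('w5')"
```

```text
t 6.52 pos [508.7 108.2 188.3] yaw -174.29 z [-0.003 -0.001 -1.   ] F [ 0.4  0.2 -3.5] gap 26.4 j [ 0.21  0.13 -0.18  1.27 -0.    0.11]
```

View pics/w5.png

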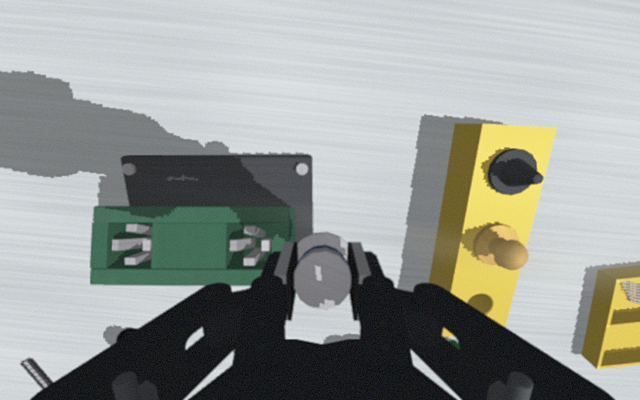

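```bash
python3 -c "
from h import *
im,d=load('w5.npz');c=cal('w5')
crop(im,85,195,305,295,3.6,'pics/w5h.png')
topfit('w5',323,277,16)
m,n=topfit('w5',190,245,25)
for p in((249,245),(131,245)):
    e,dd=ray(c,*p); print((e+dd*((m-e)@n)/(dd@n)).round(1))
for p in((128.5,169),(301.5,169)): print(plane(c,*p,14).round(1))
"
```

```text
fit 717 794 mean [508.1 108.7 193.3] n [-0.312 -0.04   0.949] tilt 18.4 az -172.7 rms 0.27
fit 1689 1957 mean [547.2   1.9  93.3] n [-0.339 -0.039  0.94 ] tilt 19.9 az -173.4 rms 0.27
[542.2  50.9  93.5]
[552.6 -47.7  93.1]
[505.9 -96.6  14. ]
[487.9  84.5  14. ]
```

View pics/w5h.png

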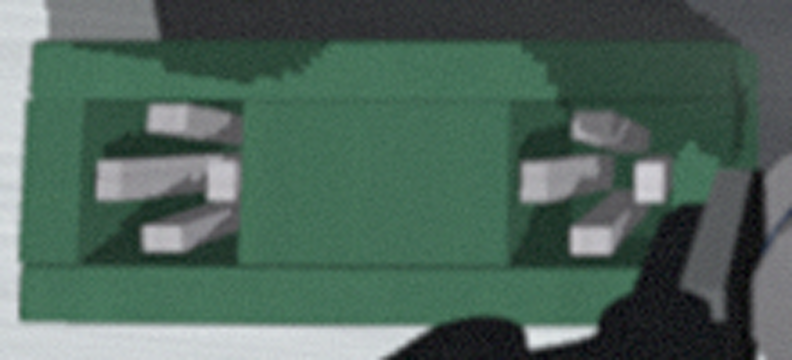

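```bash
python3 -c "
from h import *
im,d=load('w5.npz');c=cal('w5'); T=np.load('w5.npz')['o'][0]
crop(im,270,220,380,330,6,'pics/w5c.png')
m,n=topfit('w5',323,278,16)
for v in(278,279,280,281):
    e,dd=ray(c,323,v); q=e+dd*((m-e)@n)/(dd@n); print(v,(q-T).round(1), 'tip rel', (q-85*np.array([-.322,-.035,.946])-T).round(1))
"
```

```text
fit 714 794 mean [508.5 108.7 193.5] n [-0.311 -0.038  0.95 ] tilt 18.3 az -173.0 rms 0.27
278 [-0.2  0.5  5.2] tip rel [ 27.2   3.5 -75.2]
279 [0.3 0.5 5.3] tip rel [ 27.6   3.5 -75.1]
280 [0.7 0.6 5.5] tip rel [ 28.1   3.6 -75. ]
281 [1.1 0.6 5.6] tip rel [ 28.5   3.6 -74.8]
```

View pics/w5c.png

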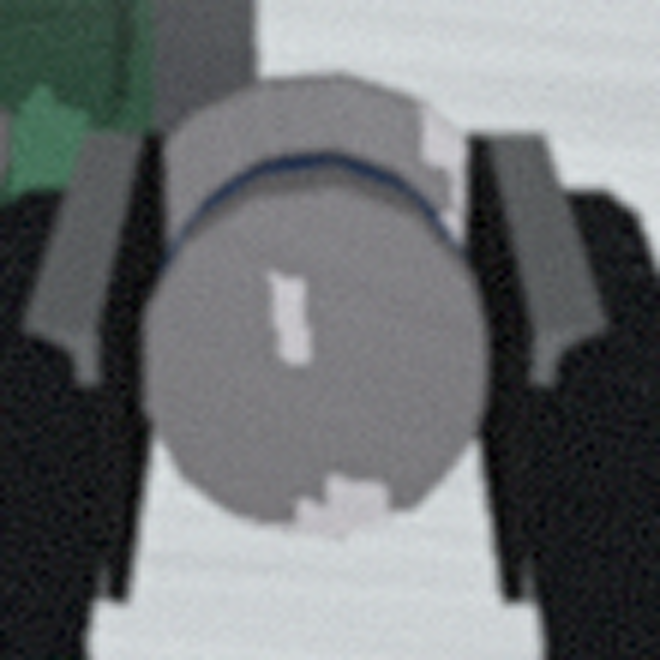

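>>> {"name": "send_rows", "arguments": {
  "steps": [0.004, -0.05, 0, 0, 255, 0.006, -0.1, 0, 0, 255, 0.006, -0.07, 0, 0, 255, 0.002, -0.028, 0.02, 0, 255, 0, 0, 0.02, 0, 255, 0, 0, 0, 0, 255]
}}

```text
clock: 7.07
tool_pos: [511.7, 48.1, 177.4]
orientation: [-0.051, 0.999, 0.0, -0.001]
ft_force: [0.4, -0.8, -3.4]
finger_gap: 26.5
```

```bash
python3 -c "
from h import *
im,d,c=wrist('w6'); go((511.8,46.2,174.5)); n=np.array([-.340,-.035,.940]); go(manip.observe()['tool_pos']-30*n)
s,ds=get_image('scene'); crop(s,300,110,430,210,6,'pics/s6.png')"
```

```text
t 7.07 pos [511.7  48.1 177.4] yaw -174.16 z [-0.002  0.    -1.   ] F [ 0.4 -0.8 -3.4] gap 26.5 j [ 0.09  0.12 -0.21  1.25  0.   -0.01]
tool shift mm [ 0.2 -2.2  3.4] shares [ 0.0006 -0.0089  0.0135] rows 0.10126066743209386
tool shift mm [-10.3  -0.   28.2] shares [-4.120e-02 -1.000e-04  1.127e-01] rows 0.7501593580700034
```

View pics/s6.png

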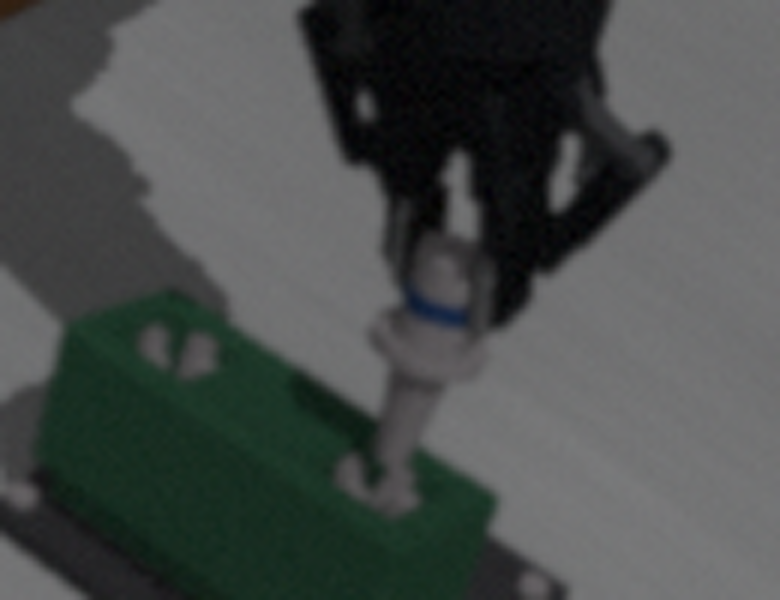

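>>> {"name": "send_rows", "arguments": {
  "steps": [0, -0.006, 0, 0, 255, -0.011, 0, 0.03, 0, 255, -0.011, 0, 0.03, 0, 255, -0.011, 0, 0.03, 0, 255, 0, 0, 0, 0, 255]
}}

```text
clock: 7.58
tool_pos: [520.0, 47.2, 154.3]
orientation: [-0.051, 0.999, -0.0, -0.001]
ft_force: [-0.4, -0.3, -4.6]
finger_gap: 26.8
```

>>> {"name": "send_rows", "arguments": {
  "steps": [-0.0055, 0, 0.015, 0, 255, -0.0055, 0, 0.015, 0, 255, 0, 0, 0, 0, 255]
}}

```text
clock: 7.83
tool_pos: [522.9, 47.3, 148.2]
orientation: [-0.051, 0.999, -0.0, -0.001]
ft_force: [0.1, -0.4, -3.7]
finger_gap: 26.4
```

>>> {"name": "send_rows", "arguments": {
  "steps": [-0.0055, 0, 0.015, 0, 255, 0, 0, 0, 0, 255]
}}

```text
clock: 8.0
tool_pos: [524.1, 47.4, 144.7]
orientation: [-0.051, 0.999, -0.0, -0.001]
ft_force: [-0.9, -0.4, -4.7]
finger_gap: 26.7
```

```bash
python3 -c "
from h import *
im,d,c=wrist('w7'); 
s,ds=get_image('scene'); crop(s,300,110,430,210,6,'pics/s7.png')"
```

```text
t 8.00 pos [524.1  47.4 144.7] yaw -174.16 z [-0.001 -0.    -1.   ] F [-0.9 -0.4 -4.7] gap 26.7 j [ 0.09  0.15 -0.24  1.18 -0.   -0.01]
```

View pics/s7.png

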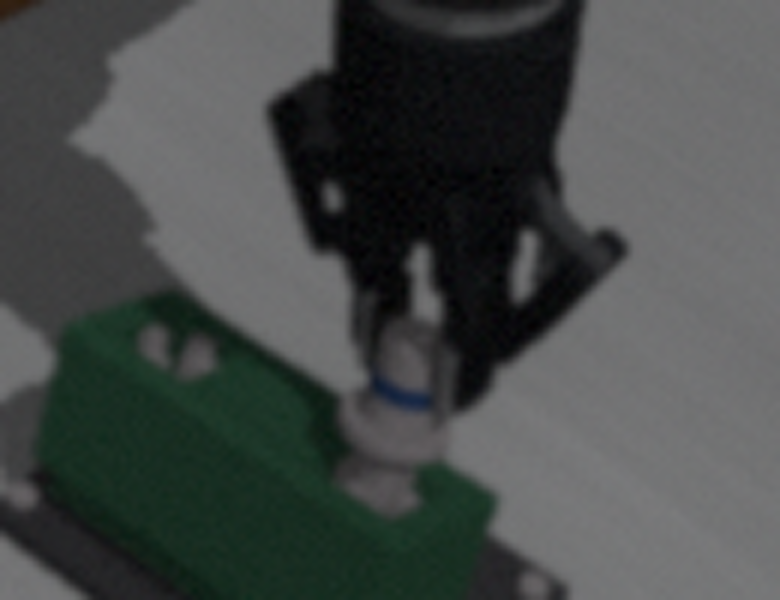

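>>> {"name": "send_rows", "arguments": {
  "steps": [-0.0055, 0, 0.015, 0, 255, 0, 0, 0, 0, 255]
}}

```text
clock: 8.27
tool_pos: [525.2, 47.7, 141.0]
orientation: [-0.051, 0.999, 0.0, -0.001]
ft_force: [-3.4, 0.4, -2.2]
finger_gap: 26.8
```

>>> {"name": "send_rows", "arguments": {
  "steps": [-0.003, 0, 0.008, 0, 255, 0, 0, 0, 0, 255]
}}

```text
clock: 8.43
tool_pos: [526.0, 48.0, 139.3]
orientation: [-0.051, 0.999, 0.0, -0.001]
ft_force: [-4.9, 1.9, -1.8]
finger_gap: 26.8
```

>>> {"name": "send_rows", "arguments": {
  "steps": [-0.003, 0, 0.008, 0, 255, 0, 0, 0, 0, 255]
}}

```text
clock: 8.6
tool_pos: [526.6, 48.2, 137.4]
orientation: [-0.051, 0.999, 0.001, -0.001]
ft_force: [-6.4, 0.9, -1.1]
finger_gap: 26.5
```

>>> {"name": "send_rows", "arguments": {
  "steps": [0.008, 0, 0, 0, 255, 0, 0, 0, 0, 255]
}}

```text
clock: 8.77
tool_pos: [525.4, 48.0, 137.3]
orientation: [-0.051, 0.999, 0.001, 0.0]
ft_force: [-2.3, 2.7, -5.2]
finger_gap: 26.6
```

>>> {"name": "send_rows", "arguments": {
  "steps": [-0.003, 0, 0.008, 0, 255, 0, 0, 0, 0, 255]
}}

```text
clock: 8.93
tool_pos: [526.2, 48.0, 136.0]
orientation: [-0.051, 0.999, 0.0, 0.0]
ft_force: [-3.8, 3.1, -0.2]
finger_gap: 26.6
```

```bash
python3 -c "
from h import *
im,d,c=wrist('w8');topfit('w8',323,279,16) 
s,ds=get_image('scene'); crop(s,300,110,430,210,6,'pics/s8.png')"
```

```text
t 8.93 pos [526.2  48.  136. ] yaw -174.14 z [ 0.001  0.001 -1.   ] F [-3.8  3.1 -0.2] gap 26.6 j [ 0.09  0.16 -0.26  1.16  0.   -0.01]
fit 715 795 mean [526.6  48.5 141.3] n [-0.316 -0.052  0.947] tilt 18.7 az -170.7 rms 0.26
```

View pics/s8.png

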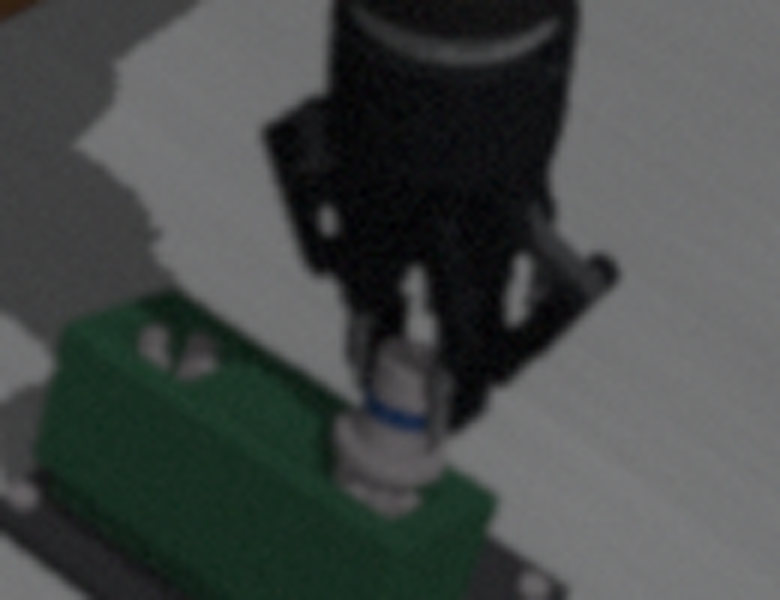

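>>> {"name": "send_rows", "arguments": {
  "steps": [0, 0.004, 0, 0, 150, 0, 0, 0, 0, 130, 0, 0, 0, 0, 120, 0, 0, 0, 0, 120, 0, 0, 0, 0, 120, 0, 0, 0, 0, 120]
}}

```text
clock: 9.53
tool_pos: [526.3, 48.5, 135.7]
orientation: [-0.051, 0.999, -0.0, 0.0]
ft_force: [-0.9, 0.3, -0.5]
finger_gap: 45.3
```

```bash
python3 -c "
from h import *
im,d,c=wrist('w9');topfit('w9',323,279,14) 
s,ds=get_image('scene'); crop(s,300,110,430,210,6,'pics/s9.png')"
```

```text
t 9.53 pos [526.3  48.5 135.7] yaw -174.17 z [ 0.001 -0.    -1.   ] F [-0.9  0.3 -0.5] gap 45.3 j [ 0.09  0.16 -0.26  1.16 -0.   -0.01]
fit 550 610 mean [526.3  49.1 141.2] n [-0.341 -0.028  0.94 ] tilt 20.0 az -175.3 rms 0.28
```

View pics/s9.png

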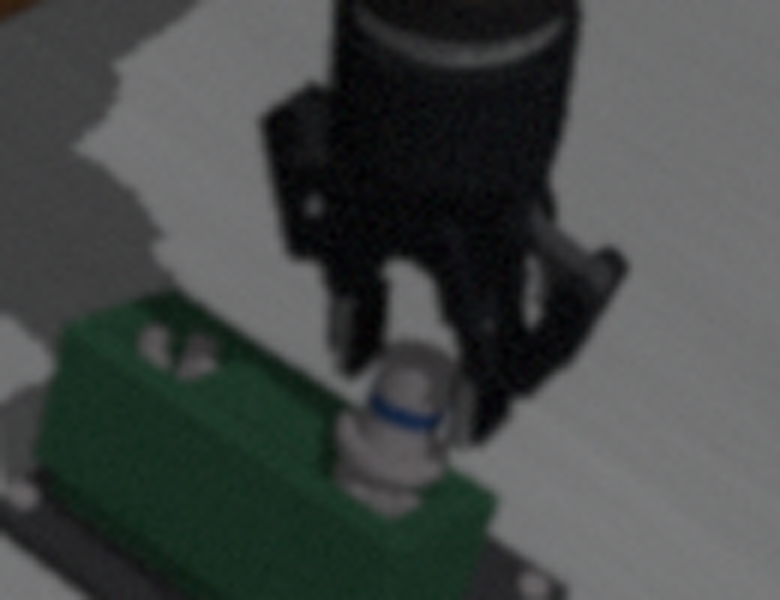

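View pics/w9.png

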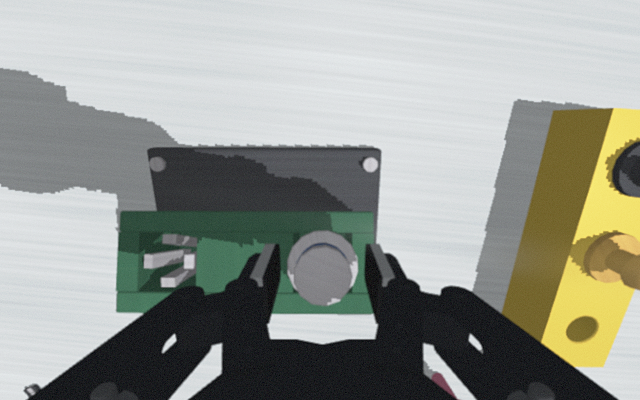

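>>> {"name": "send_rows", "arguments": {
  "steps": [0, 0, -0.06, 0, 120, 0, 0, -0.12, 0, 80, 0, 0, -0.1, 0, 40, 0.015, -0.06, 0, 0, 0, 0.03, -0.12, 0, 0, 0, 0.035, -0.145, 0, 0, 0, 0.036, -0.15, 0, 0, 0, 0.036, -0.15, 0, 0, 0, 0.036, -0.15, 0, 0, 0, 0.036, -0.15, 0, 0, 0, 0.036, -0.15, 0, 0, 0, 0.036, -0.15, 0, 0, 0, 0.036, -0.13, 0.05, 0, 0, 0.02, -0.08, 0.05, 0, 0, 0.01, -0.05, 0.05, 0.17, 0, 0, 0, 0, 0, 0, 0, 0, 0, 0, 0]
}}

```text
clock: 11.05
tool_pos: [473.1, -330.1, 167.2]
orientation: [-0.008, 1.0, 0.001, -0.001]
ft_force: [0.8, -0.8, 0.8]
finger_gap: 85.3
```

```bash
python3 -c "
from h import *
im,d,c=wrist('w10'); go((474,-330,42)); print(proj(c,(474,-330,62)))
s,ds=get_image('scene'); crop(s,300,110,430,210,6,'pics/s10.png');np.savez('s10.npz',im=s,d=ds)"
```

```text
t 11.05 pos [ 473.1 -330.1  167.2] yaw -179.03 z [-0.002  0.001 -1.   ] F [ 0.8 -0.8  0.8] gap 85.3 j [-0.61  0.24 -0.09  1.25  0.   -0.63]
tool shift mm [ -0.4  -0.4 126.1] shares [-0.0015 -0.0018  0.5044] rows 3.1522279103566975
[321.85540729 210.2508532 ]
```

View pics/w10.png

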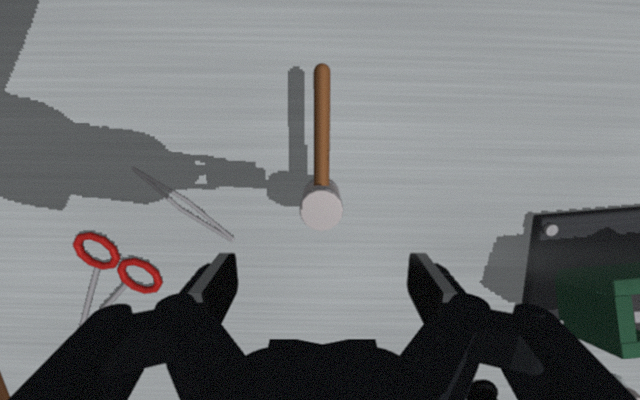

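View pics/s10.png

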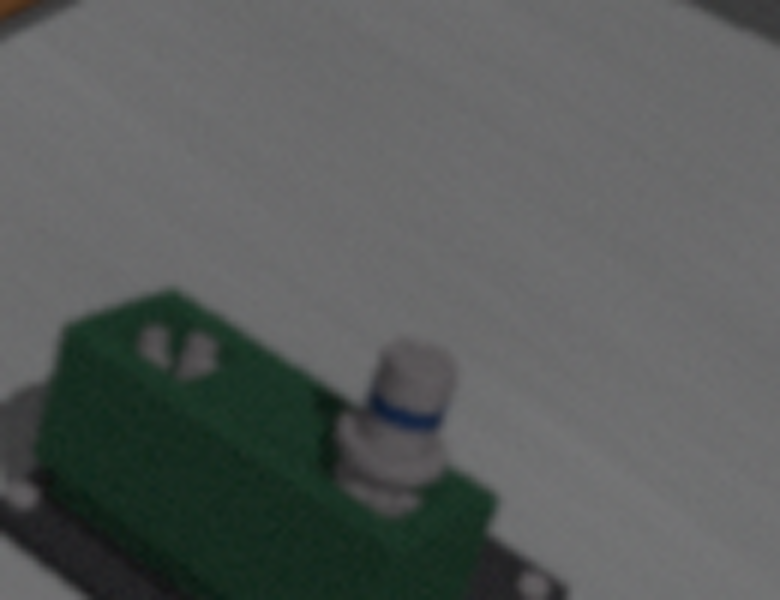

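>>> {"name": "send_rows", "arguments": {
  "steps": [0, 0, 0.1, 0, 0, 0, 0, 0.14, 0, 0, 0, 0, 0.14, 0, 0, 0, 0, 0.1, 0, 0, 0, 0, 0.02, 0, 0, 0, 0, 0, 0, 60],
  "grip_force": 100
}}

```text
clock: 11.65
tool_pos: [473.4, -328.4, 42.3]
orientation: [-0.01, 1.0, 0.001, -0.001]
ft_force: [0.2, 0.7, -0.2]
finger_gap: 75.6
```

>>> {"name": "send_rows", "arguments": {
  "steps": [0, 0, 0, 0, 120, 0, 0, 0, 0, 255, 0, 0, 0, 0, 255, 0, 0, 0, 0, 255, 0, 0, 0, 0, 255],
  "grip_force": 100
}}

```text
clock: 12.07
tool_pos: [475.2, -330.8, 45.7]
orientation: [-0.009, 1.0, -0.001, 0.002]
ft_force: [-0.4, 0.1, 5.4]
finger_gap: 33.9
```

```bash
python3 -c "
from h import *
im,d,c=wrist('w11')"
```

```text
t 12.07 pos [ 475.2 -330.8   45.7] yaw -179.02 z [ 0.004 -0.002 -1.   ] F [-0.4  0.1  5.4] gap 33.9 j [-0.61  0.3  -0.28  0.99  0.   -0.63]
```

View pics/w11.png

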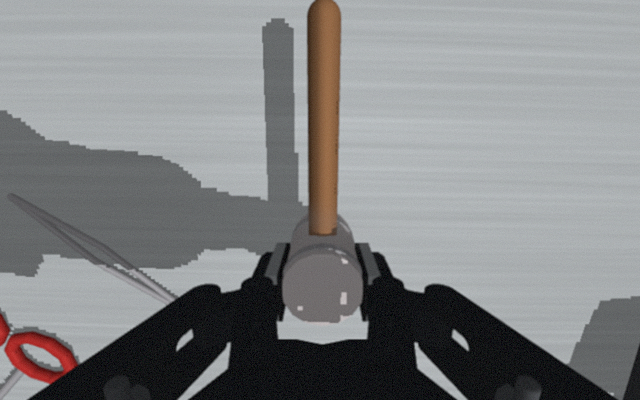

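>>> {"name": "send_rows", "arguments": {
  "steps": [0, 0, -0.05, 0, 255, 0, 0, -0.12, -0.085, 255, 0, 0, -0.15, -0.085, 255, 0, 0, -0.15, 0, 255, 0, 0, -0.13, 0, 255, 0, 0, -0.06, 0, 255, -0.01, 0.06, 0, 0, 255, -0.02, 0.12, 0, 0, 255, -0.025, 0.145, 0, 0, 255, -0.027, 0.15, 0, 0, 255, -0.027, 0.15, 0, 0, 255, -0.027, 0.15, 0, 0, 255, -0.027, 0.15, 0, 0, 255, -0.027, 0.15, 0, 0, 255, -0.027, 0.15, 0, 0, 255, -0.025, 0.14, 0, 0, 255, -0.013, 0.08, 0, 0, 255, 0, 0.04, 0, 0, 255, 0, 0, 0, 0, 255]
}}

```text
clock: 13.7
tool_pos: [498.4, 48.1, 207.3]
orientation: [-0.053, 0.999, 0.0, -0.001]
ft_force: [0.3, -0.2, -3.7]
finger_gap: 34.2
```

```bash
python3 -c "
from h import *
im,d,c=wrist('w12'); go((508.6,47.2,187)); 
s,ds=get_image('scene'); crop(s,290,80,430,210,5,'pics/s12.png')"
```

```text
t 13.70 pos [498.4  48.1 207.3] yaw -173.96 z [-0.001  0.    -1.   ] F [ 0.3 -0.2 -3.7] gap 34.2 j [ 0.1   0.08 -0.18  1.31  0.   -0.01]
tool shift mm [-10.   -0.6  20.4] shares [-0.0401 -0.0024  0.0818] rows 0.5693579820832222
```

View pics/w12.png

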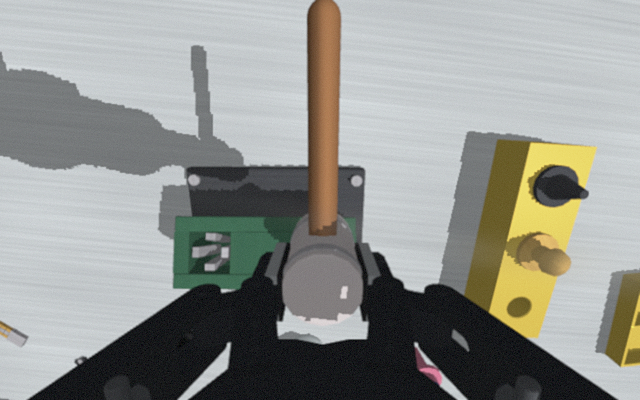

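View pics/s12.png

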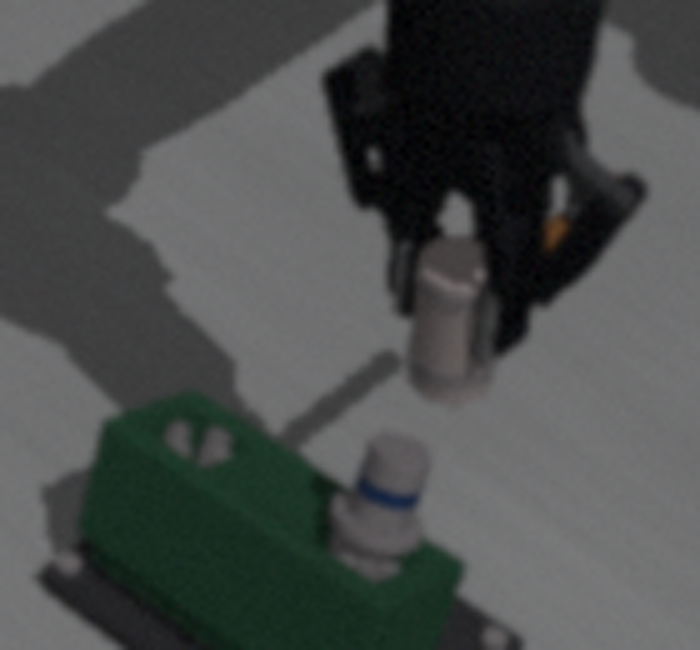

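>>> {"name": "send_rows", "arguments": {
  "steps": [-0.025, -0.002, 0.05, 0, 255, -0.009, 0, 0.025, 0, 255, 0, 0, 0, 0, 255],
  "grip_force": 120
}}

```text
clock: 14.05
tool_pos: [507.3, 45.1, 187.5]
orientation: [-0.05, 0.999, -0.0, -0.001]
ft_force: [-0.3, 0.7, -3.1]
finger_gap: 33.6
```

>>> {"name": "send_rows", "arguments": {
  "steps": [-0.006, 0, 0.016, 0, 255]
}}

```text
clock: 14.13
tool_pos: [509.2, 45.5, 185.3]
orientation: [-0.05, 0.999, -0.0, -0.0]
ft_force: [0.1, 0.1, -3.2]
finger_gap: 33.7
```

>>> {"name": "send_rows", "arguments": {
  "steps": [-0.006, 0, 0.016, 0, 255]
}}

```text
clock: 14.22
tool_pos: [510.7, 45.8, 182.0]
orientation: [-0.05, 0.999, -0.0, 0.0]
ft_force: [-5.1, 0.6, 7.2]
finger_gap: 33.6
```

>>> {"name": "send_rows", "arguments": {
  "steps": [-0.006, 0, 0.016, 0, 255]
}}

```text
clock: 14.3
tool_pos: [512.1, 46.1, 178.5]
orientation: [-0.051, 0.999, -0.0, 0.0]
ft_force: [-7.0, -2.1, 9.2]
finger_gap: 33.6
```

>>> {"name": "send_rows", "arguments": {
  "steps": [0.012, 0.006, -0.04, 0, 255, 0.006, 0, -0.03, 0, 255, 0, 0, 0, 0, 255]
}}

```text
clock: 14.55
tool_pos: [508.4, 47.8, 197.1]
orientation: [-0.051, 0.999, 0.0, 0.002]
ft_force: [0.5, -0.2, -3.6]
finger_gap: 33.8
```

```bash
python3 -c "
from h import *
im,d,c=wrist('w13'); go((508.6,47.2,187)); 
s,ds=get_image('scene'); crop(s,290,80,430,210,5,'pics/s13.png')"
```

```text
t 14.55 pos [508.4  47.8 197.1] yaw -174.16 z [ 0.003  0.    -1.   ] F [ 0.5 -0.2 -3.6] gap 33.8 j [ 0.09  0.1  -0.18  1.28  0.   -0.01]
tool shift mm [-0.  -0.6  9.3] shares [-0.0002 -0.0026  0.0373] rows 0.2337595549819469
```

View pics/s13.png

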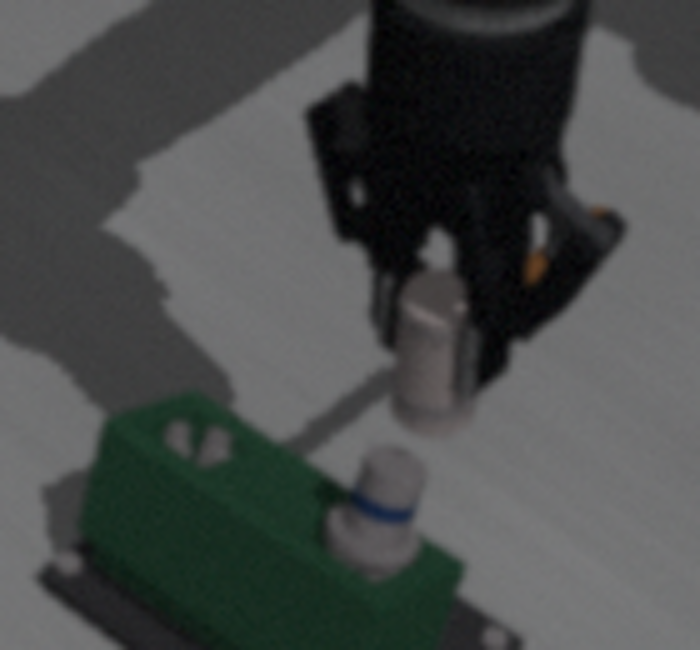

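>>> {"name": "send_rows", "arguments": {
  "steps": [-0.007, 0, 0.035, 0, 255, -0.008, 0, 0.035, 0, 255, -0.006, 0, 0.016, 0, 255, -0.006, 0, 0.016, 0, 255]
}}

```text
clock: 14.98
tool_pos: [513.4, 48.3, 173.6]
orientation: [-0.051, 0.999, -0.0, 0.001]
ft_force: [-30.4, -3.7, 66.9]
finger_gap: 33.7
```

>>> {"name": "send_rows", "arguments": {
  "steps": [0.012, 0, -0.04, 0, 255, 0.008, 0, -0.03, 0, 255, 0, 0, 0, 0, 255]
}}

```text
clock: 15.23
tool_pos: [509.8, 48.0, 187.4]
orientation: [-0.051, 0.999, 0.0, 0.001]
ft_force: [1.3, 0.1, -3.5]
finger_gap: 33.2
```

```bash
python3 -c "
from h import *
st()
s,ds=get_image('scene'); crop(s,290,80,430,210,5,'pics/s14.png')"
```

```text
t 15.23 pos [509.8  48.  187.4] yaw -174.15 z [ 0.001  0.    -1.   ] F [ 1.3  0.1 -3.5] gap 33.2 j [ 0.09  0.11 -0.2   1.26  0.   -0.01]
```

View pics/s14.png

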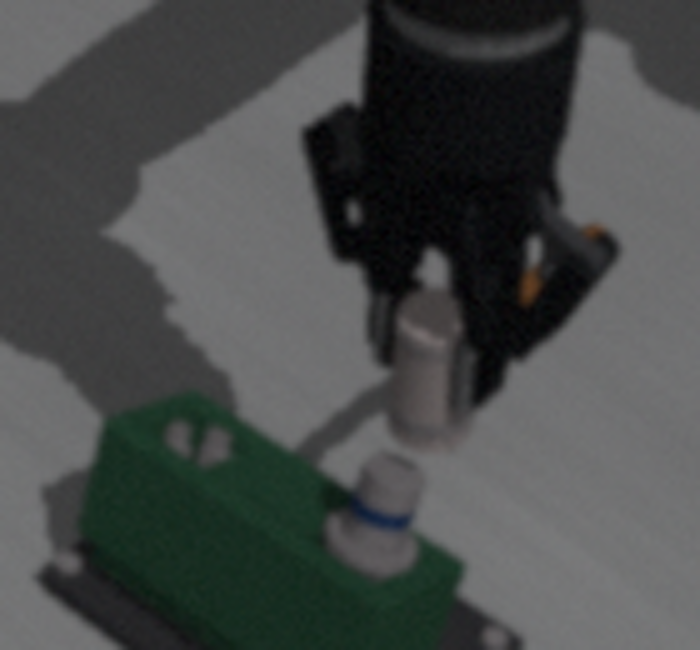

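>>> {"name": "send_rows", "arguments": {
  "steps": [-0.005, 0, 0.02, 0, 255, -0.007, 0, 0.024, 0, 255, 0, 0, 0, 0, 255]
}}

```text
clock: 15.53
tool_pos: [512.6, 48.3, 174.7]
orientation: [-0.051, 0.999, -0.0, -0.0]
ft_force: [-1.5, -0.6, 1.5]
finger_gap: 33.8
```

>>> {"name": "send_rows", "arguments": {
  "steps": [-0.0025, 0, 0.007, 0, 255, 0, 0, 0, 0, 255]
}}

```text
clock: 15.7
tool_pos: [512.8, 48.3, 174.5]
orientation: [-0.051, 0.999, -0.0, -0.0]
ft_force: [-6.3, -0.7, 10.1]
finger_gap: 33.7
```

>>> {"name": "send_rows", "arguments": {
  "steps": [-0.0025, 0, 0.007, 0, 255, 0, 0, 0, 0, 255]
}}

```text
clock: 15.87
tool_pos: [513.0, 48.3, 174.3]
orientation: [-0.051, 0.999, 0.0, 0.0]
ft_force: [-11.2, -1.7, 21.4]
finger_gap: 34.0
```

>>> {"name": "send_rows", "arguments": {
  "steps": [-0.0025, 0, 0.007, 0, 255, 0, 0, 0, 0, 255]
}}

```text
clock: 16.03
tool_pos: [513.2, 48.4, 174.1]
orientation: [-0.051, 0.999, 0.0, 0.001]
ft_force: [-16.6, -1.3, 31.1]
finger_gap: 33.6
```

>>> {"name": "send_rows", "arguments": {
  "steps": [0.02, 0, -0.06, 0, 255, 0.01, 0, -0.12, 0, 255, 0.01, -0.06, 0, 0, 255, 0.025, -0.12, 0, 0, 255, 0.03, -0.15, 0, 0, 255, 0.03, -0.15, 0, 0, 255, 0.03, -0.15, 0, 0, 255, 0.03, -0.15, 0, 0, 255, 0.03, -0.15, 0, 0, 255, 0.03, -0.15, 0, 0, 255, 0.03, -0.15, 0, 0, 255, 0.02, -0.13, 0.04, 0, 255, 0.01, -0.08, 0.08, 0, 255, 0.005, -0.05, 0.1, 0, 255, 0, 0, 0.1, 0, 255, 0, 0, 0.1, 0, 255, 0, 0, 0, 0, 255, 0, 0, 0, 0, 255]
}}

```text
clock: 17.53
tool_pos: [473.9, -329.2, 108.1]
orientation: [-0.051, 0.999, 0.002, -0.002]
ft_force: [-0.1, 1.3, -2.8]
finger_gap: 33.7
```

```bash
python3 -c "
from h import *
im,d,c=wrist('w15'); topfit('w15',322,285,20); topfit('w11',322,285,20)
s,ds=get_image('scene'); np.savez('s15.npz',im=s,d=ds); crop(s,300,110,430,210,6,'pics/s15.png'); crop(s,240,40,360,150,6,'pics/s15m.png')"
```

```text
t 17.53 pos [ 473.9 -329.2  108.1] yaw -174.16 z [-0.004  0.003 -1.   ] F [-0.1  1.3 -2.8] gap 33.7 j [-0.61  0.26 -0.19  1.13  0.   -0.71]
fit 1176 1253 mean [ 470.  -329.6  125.7] n [0.033 0.004 0.999] tilt 1.9 az 6.1 rms 0.25
fit 1158 1254 mean [ 471.1 -330.8   63.3] n [0.016 0.004 1.   ] tilt 0.9 az 14.9 rms 0.26
```

View pics/s15.png

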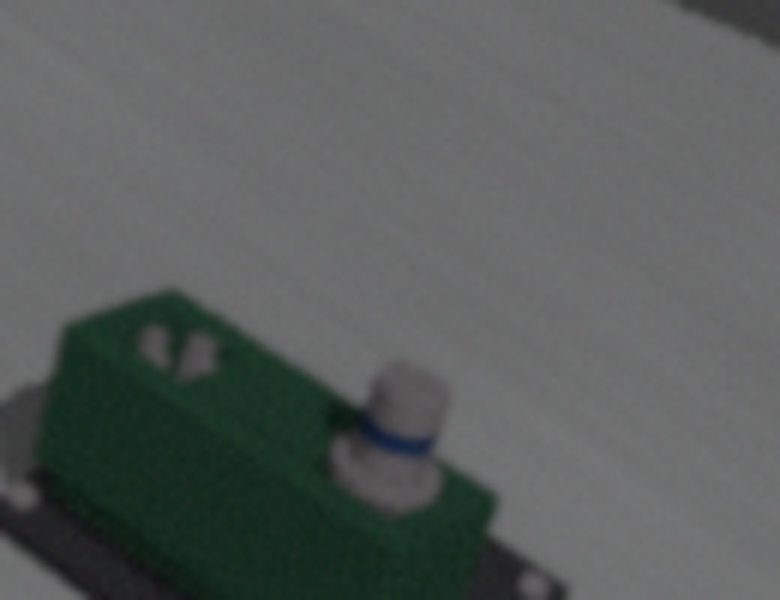

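View pics/s15m.png

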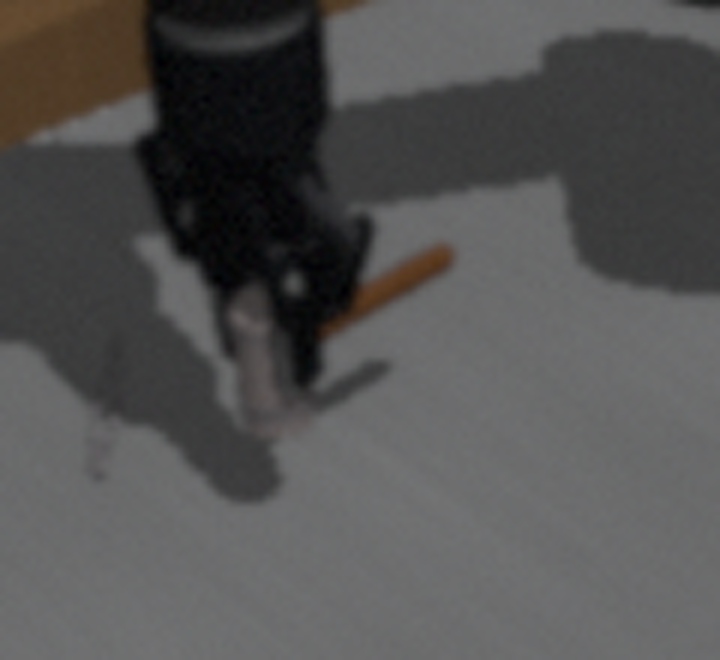

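View pics/w15.png

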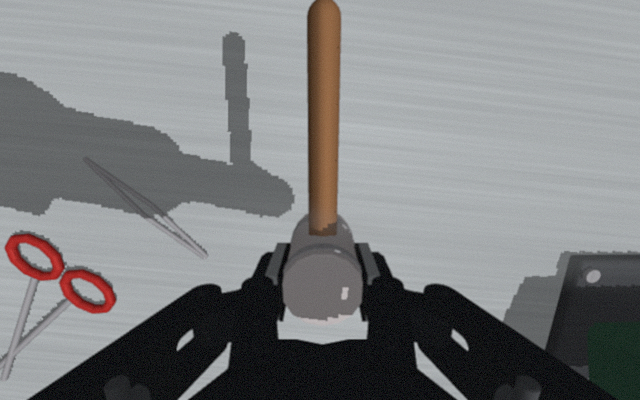

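>>> {"name": "send_rows", "arguments": {
  "steps": [0, 0, 0.08, 0, 255, 0, 0, 0.08, 0, 255, 0, 0, 0.05, 0, 255, 0, 0, 0.016, 0, 255, 0, 0, 0.008, 0, 255, 0, 0, 0, 0, 255]
}}

```text
clock: 18.13
tool_pos: [476.0, -330.3, 53.3]
orientation: [-0.051, 0.999, -0.001, 0.001]
ft_force: [0.5, 0.5, -3.8]
finger_gap: 33.8
```

>>> {"name": "send_rows", "arguments": {
  "steps": [0, 0, 0.016, 0, 255, 0, 0, 0.01, 0, 255, 0, 0, 0, 0, 255]
}}

```text
clock: 18.38
tool_pos: [475.5, -330.2, 45.8]
orientation: [-0.051, 0.999, -0.0, 0.0]
ft_force: [-0.9, -0.4, -3.5]
finger_gap: 33.8
```

>>> {"name": "send_rows", "arguments": {
  "steps": [0, 0, 0.006, 0, 255, 0, 0, 0, 0, 255]
}}

```text
clock: 18.55
tool_pos: [475.5, -330.2, 45.7]
orientation: [-0.051, 0.999, -0.0, 0.001]
ft_force: [-2.5, 1.0, 5.9]
finger_gap: 33.9
```

>>> {"name": "send_rows", "arguments": {
  "steps": [0, 0, 0, 0, 255, 0, 0, 0, 0, 130, 0, 0, 0, 0, 100, 0, 0, 0, 0, 60, 0, 0, 0, 0, 20, 0, 0, 0, 0, 0, 0, 0, 0, 0, 0, 0, 0, -0.03, 0, 0, 0, 0, -0.1, 0, 0, 0, 0, -0.15, 0, 0, 0, 0, -0.15, 0, 0, 0, 0, -0.15, 0, 0, 0, 0, -0.1, 0, 0, 0, 0, 0, 0, 0],
  "grip_force": 20
}}

```text
clock: 19.72
tool_pos: [477.1, -331.3, 221.3]
orientation: [-0.051, 0.999, -0.003, 0.004]
ft_force: [-0.3, 0.3, 0.1]
finger_gap: 85.2
```

```bash
python3 -c "
from h import *
im,d,c=wrist('w16'); 
s,ds=get_image('scene'); t,dt=get_image('top'); np.savez('s16.npz',im=s,d=ds);np.savez('t16.npz',im=t,d=dt); cv2.imwrite('pics/s16.png',s); cv2.imwrite('pics/t16.png',t)"
```

```text
t 19.72 pos [ 477.1 -331.3  221.3] yaw -174.15 z [ 0.008 -0.006 -1.   ] F [-0.3  0.3  0.1] gap 85.2 j [-0.61  0.22  0.02  1.35  0.   -0.71]
```

View pics/w16.png

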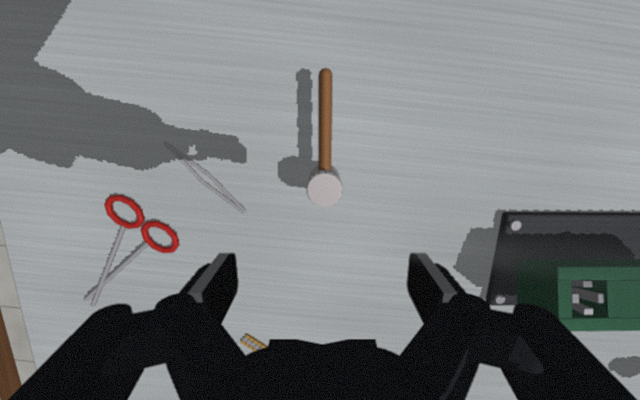

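View pics/s16.png

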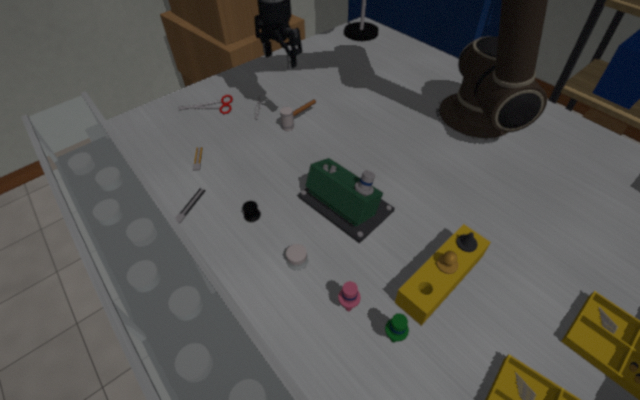

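View pics/t16.png

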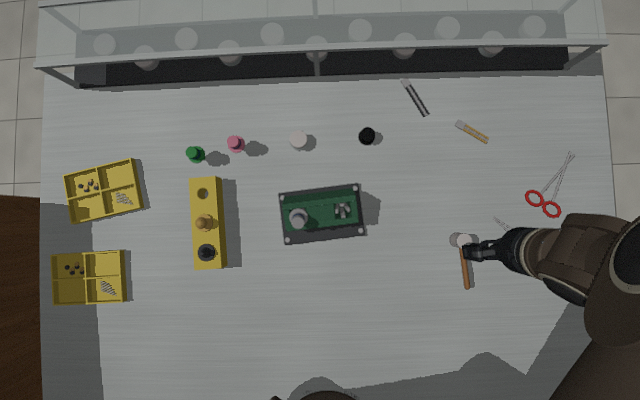

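>>> {"name": "send_rows", "arguments": {
  "steps": [-0.006, 0.06, 0, 0, 0, -0.012, 0.12, 0, 0, 0, -0.015, 0.15, 0, 0, 0, -0.015, 0.15, 0, 0, 0, -0.015, 0.15, 0, 0, 0, -0.015, 0.15, 0, 0, 0, -0.015, 0.15, 0, 0, 0, -0.015, 0.15, 0, 0, 0, -0.012, 0.12, 0, 0, 0, -0.006, 0.06, 0, 0, 0, 0, 0, 0, 0, 0, 0, 0, 0, 0, 0]
}}

```text
clock: 20.87
tool_pos: [473.4, -12.4, 212.7]
orientation: [-0.052, 0.999, -0.0, -0.001]
ft_force: [0.1, 0.2, -0.1]
finger_gap: 85.2
```

```bash
python3 -c "
from h import *
im,d,c=wrist('w17'); print(proj(c,(530.5,49.5,130.3)),proj(c,(547,0,92)))
t=proj(c,(530.5,49.5,130.3)).astype(int)
cv2.imwrite('pics/w17c.png',cv2.resize(im[max(0,t[1]-70):t[1]+80,max(0,t[0]-160):t[0]+60],None,fx=3.4,fy=3.4,interpolation=cv2.INTER_CUBIC)); print(t[0]-160,t[1]-70)"
```

```text
t 20.87 pos [473.4 -12.4 212.7] yaw -174.01 z [-0.003 -0.    -1.   ] F [ 0.1  0.2 -0.1] gap 85.2 j [-0.03  0.03 -0.22  1.32 -0.   -0.13]
[389.65462912 291.23171931] [326.76630782 279.05964604]
229 221
```

View pics/w17c.png

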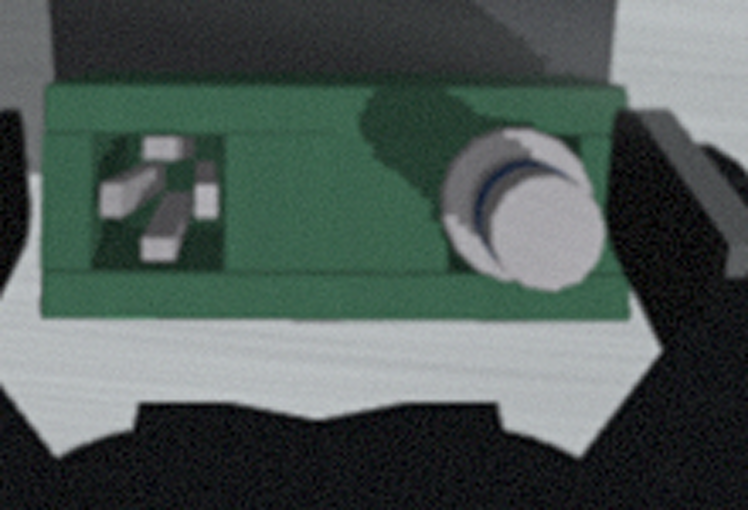

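```bash
python3 -c "
from h import *
u=229+547/3.4;v=221+235/3.4
m,n=topfit('w17',int(round(u)),int(round(v)),13)
f,nf=topfit('w17',int(229+300/3.4),int(221+190/3.4),14)
print('top above face along n',(m-f)@nf)
"
```

```text
fit 447 527 mean [529.   49.7 130.8] n [-0.33  -0.023  0.944] tilt 19.3 az -176.1 rms 0.28
fit 512 612 mean [544.7  -9.9  91.9] n [-0.344 -0.04   0.938] tilt 20.3 az -173.4 rms 0.27
top above face along n 39.55934375538463
```

Top is 39.6 mm above the face (home is 40), so the flange is seated. The arm touches nothing.

```bash
python3 -c "
from cell import manip
print(manip.hand_in())"
```

```text
the job is handed in; nothing more can be done
None
```

The stake is fully home in the holder's left (+y) socket, and the mallet stands on its face on the open bench. I handed the job in at about 21 s.

- **Finding the socket:** I leaned the blue-banded steel stake 20° in the fingers against its rack hole, then set it into the left socket. It stopped about 12 mm above home. After I let go it stayed there, its top still at z 141, so this is the gripping socket. I did not try the right one.
- **Tapping:** I gave three taps with the white mallet, lifting off between them. The second tap stopped dead, with about 70 N at the wrist. On the third, the force rose to 31 N while the tool moved only about 0.6 mm.
- **Mallet:** It stands close to where it started, about 380 mm from the stake, its handle turned about 5°.

**Last checks:**
- The wrist camera's depth put the stake's top 39.6 mm above the holder's face, against 40 when home. Its lean read 19.3° beside 20.3° for the face, which is within the noise of that fit.
- The final pictures show the bystanders and the other stakes unmoved.
- Heights found by crossing the scene and top cameras read about 5 mm low. I used the depth readings and the wrist camera instead.

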